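# Stand the fallen jar under the cap reader and hold its spring arm at the stop

### The job

Stand the toppled red-capped jar upright, right way up, in the middle of the round black pad of the cap reader and let go of it. Then swing the reader's spring-loaded arm forward over the jar until it is fully home against its stop, and finish with the gripper still holding it there, because the reader only works while the arm is held and the spring would throw it back. The jar must stay standing untouched on the pad, and the other jar, the cup and the dish must be left where they are.

Things in the scene. Friction and masses are not known exactly. Their poses are not given: they have to be found in the camera images.
- red_cap_jar: Jar with a red screw cap, 106 mm tall, body 42 mm in diameter, cap (the top 21 mm) 45 mm in diameter, 0.08 to 0.14 kg, rigid, cap fixed. Starts lying on its side on the worktop, cap pointing away from the robot or away and to the right. Origin: centre of its underside; its z axis runs from underside to cap (horizontal at the start, up when the jar stands).
- cap_reader: Fixed stand: grey base plate 110 x 250 x 8 mm with a round jar pad and, 135 mm to the pad's right (its -y), a pivot post 22 mm thick with a blue pivot body 40 mm across, up to 166 mm high with the arm's hub; a black box 30 mm high beside the post. Origin: on the worktop under the pad's centre; z up, x away from the robot at yaw 0 (turned by up to 0.3 rad either way).
- pad_top (a point): Centre of the upper face of the round black rubber jar pad, 76 mm in diameter, flat, 14 mm above the worktop. Axes as cap_reader.
- pivot_top (a point): Point on the vertical axis of the arm's pivot, 165 mm above the worktop.
- reader_arm: Aluminium arm 18 mm wide (140 to 150 mm above the worktop), swings level about the pivot axis. Carries a black head 36 mm in diameter, underside 136 mm above the worktop (16 mm over a jar on the pad), 135 mm from the axis, and at its free end an upright red knob. Origin: on the pivot axis, 135 mm above the worktop; x along the arm to the knob, z up.
- knob_grip (a point): Point to grip on the red knob: an upright round peg 18 mm in diameter, its axis 175 mm from the pivot axis, free from 153 to 207 mm above the worktop; this point is on its axis 185 mm above the worktop. Grip it from above.
- reader_hinge (a joint): Swing of the arm, rad: 0 at rest (arm swung away to the rear, beyond the pad seen from the robot), growing counter-clockwise from above to 1.1 at the hard stop, where the arm points along cap_reader's +y, its head over the pad. Spring: about 2 N at the knob at rest, 7 N at the stop; swings back when let go.
- dark_cap_jar: Bystander: standing jar with a dark cap, 44 mm in diameter, 105 mm tall; origin at the centre of its underside. Leave alone.
- blue_cup: Bystander: standing sample cup with a blue lid, 58 mm in diameter, 72 mm tall; origin at the centre of its underside. Leave alone.
- petri_dish: Bystander: shallow round dish, 95 mm in diameter, 16 mm high; origin at the centre of its underside. Leave alone.
Things that resemble listed ones, but are neither listed nor needed, are in the scene too. Leave any pink look-alike of the red_cap_jar alone.

How it is judged:
On the way, in this order (a step that is already met when the one before it is completed fails the run):
1. the red-capped jar stands upright on the pad, let go (angle between red_cap_jar's own z axis and vertical below 0.1 rad and horizontal distance between red_cap_jar and pad_top below 0.016 m and z of red_cap_jar in the frame of pad_top between -0.005 and 0.005 m and contact force between red_cap_jar and the arm below 0.1 N and contact force between red_cap_jar and the fingers below 0.1 N and linear speed of red_cap_jar below 0.03 m/s), for 0.2 s.
2. the arm is swung forward to its stop by the gripper (value of joint reader_hinge above 1.05 rad and contact force between reader_arm and the fingers above 2 N), for 0.2 s.
At the end, for the whole second after the job is handed in: Gripper still holding the arm at its stop (joint above 1.05 of 1.1 rad, fingers pressing on the arm with over 2 N); red-capped jar upright (within 0.1 rad), at rest, its whole foot on the pad (within 16 mm of its centre, height within 5 mm), touched by neither robot nor arm (all of step 1 and all of step 2 and contact force between reader_arm and red_cap_jar below 0.1 N); the arm keeps its last pose, push and grip.
It fails at once if another jar, cup or dish is shifted by more than 30 mm (distance of any of dark_cap_jar, blue_cup, petri_dish from where it was at the start of the episode above 0.03 m).
It also fails if it takes over 51 s, if anything falls off the work surface, if the arm or the gripper's body presses on something with over 40 N, if the wrist force passes 120 N, or if a joint passes its speed limit or range.

### The arm

A 7-joint arm with a two-finger parallel gripper is mounted at the origin on a cart in front of the work surface, level with it; the furniture and walls round the work are solid. World frame = base frame: x ahead of the robot, y to its left, z up, the work surface at z = 0. Lengths are in m, angles in rad, forces in N, time in s.
With the tool pointing down it reaches from about 0.35 to 0.9 m from the base axis. Payload 19.9 kg.
Tool frame: the origin (TCP) lies between the finger pads; the fingertips stand 19 mm ahead of it and the grasp point (between the pads) is the TCP; z points along the fingers, y is the direction in which the jaws open and shut (so a half turn about z gives the same grasp; the last joint's range is limited). The gripper opens to 94 mm and grips with 3 to 60 N. Pads are 16 mm wide; open, the fingers measure 119 mm over their backs; the gripper's body (75 mm by 177 mm) begins 78 mm behind the grasp point.
Start: joints at [-1.274, 0.417, -0.01, 1.614, 0.005, 1.111, -0.053], TCP at [0.207, 0.59, 0.224] pointing down, gripper open.
Joint ranges: [-2.81, 2.81], [-0.39, 2.02], [-1.27, 1.25], [0.06, 2.57], [-1.19, 4.33], [0.19, 2], [-2.82, 2.82]. Speed limits (rad/s): [1.89, 1.89, 2.39, 2.39, 3.01, 3.01, 3.01].

### API

Orientations are given as a 3x3 rotation matrix whose columns are the frame's x, y, z axes.
In Python, from rig import robot gives the robot as it stands. Calls block until the motion is done:
- robot.move_ptp(position, orientation): joint-space move of the TCP to a pose.
- robot.move_linear(position, velocity=0.15, frame=None, threshold=None): straight line of the TCP; frame=None keeps the orientation; velocity is the mean speed in m/s. With threshold (N) it stops when the force on the tool has changed by that much, and returns True; else False.
- robot.goto_joints(angles): joint-space move.
- robot.gripper_to(opening): finger opening in m; the grip force is fixed at half the most; returns when the fingers have stopped.
- robot.pause(seconds).
- robot.ik(position, orientation): joint angles nearest the present ones, or None.
- robot.get_state(): the state.
- robot.grab_frame(name): name is "scene" or "top" or "wrist"; returns the picture (420x560x3 uint8, red, green, blue); there is no depth.
- robot.camera_info(name): a dict with "fx", "fy", "cx", "cy" (pixels), "dist" ([k1, k2, p1, p2, k3] as OpenCV has them; the pictures are not rectified), "rvec" (rotation vector, rad) and "tvec" (3), from world to camera coordinates, as OpenCV has them. Camera axes: x right, y down, z forward; pixel columns grow to the right and rows downward; lengths in m; the calibration is good to about 2 mm. A picture is of the moment at which its call begins: read the wrist's pose just before it. camera_info takes no time and is no camera call; for the wrist camera it gives the pose at the moment of the call.
A pose or a line that the arm cannot do raises robot.PlanningError and nothing moves.
- robot.sign_off(): hands the job in, once; it reports no verdict.
The state is a dict: "time": time; "qpos": joint angles; "joint_vel": joint speeds; "effort": joint torques, N m; "ee_pos": TCP position; "tool_rot": TCP orientation; "force": force on the tool from outside, world axes, zero at the start; "moment": the same for the moment, N m; "opening": finger opening in m.
Only numpy, scipy, OpenCV 4.12 (cv2) and the standard library are available. Lean on these libraries where they do the work, as an engineer would, in place of code of your own. Each camera call takes 0.05 s, during which the arm holds its last target. There are 200 camera calls.

## Working session

There is one attempt and no reset: what is moved stays moved. The work goes in short steps, each a Python script; the robot and the scene stay as the last script left them, time stands still between calls to the robot, and variables do not carry over. Pictures are saved under pics/ and viewed, about 8 in all and at most 12, crops included, and the job is handed in when it is done.

```bash
ls; mkdir -p pics
cat > h.py <<'E'
import numpy as np, cv2
from rig import robot
def cam(n):
    c=robot.camera_info(n);K=np.array([[c['fx'],0,c['cx']],[0,c['fy'],c['cy']],[0,0,1]],float)
    return K,np.array(c['dist'],float),np.array(c['rvec'],float),np.array(c['tvec'],float)
def ray(c,uv):
    K,d,r,t=c;R=cv2.Rodrigues(r)[0]
    p=cv2.undistortPoints(np.array(uv,float).reshape(-1,1,2),K,d).reshape(-1,2)
    return -R.T@t,(R.T@np.c_[p,np.ones(len(p))].T).T
def onplane(c,uv,z):
    o,d=ray(c,uv);return o+d*((z-o[2])/d[:,2])[:,None]
def proj(c,X):
    return cv2.projectPoints(np.array(X,float).reshape(-1,3),c[2],c[3],c[0],c[1])[0].reshape(-1,2)
def snap(n,f):
    c=cam(n);im=np.array(robot.grab_frame(n));cv2.imwrite('pics/'+f,im[:,:,::-1]);return c,im
E
python3 - <<'E'
from h import *
for n in('top','scene'):
    c,im=snap(n,n+'0.png');o,_=ray(c,[[280,210]]);print(n,o,c[0][0,0],onplane(c,[[280,210],[0,0],[559,0],[0,419],[559,419]],0).round(2).tolist())
print(robot.get_state()['time'])
E
```

```text
pics
top [ 0.46008846 -0.01319737  1.50299485] 434.08475971991635 [[0.54, 0.01, 0.0], [1.35, 1.14, 0.0], [1.37, -1.06, 0.0], [-0.27, 1.03, 0.0], [-0.21, -1.03, 0.0]]
scene [-0.02962771  1.28751152  1.26938734] 514.615384290531 [[0.64, -0.07, 0.0], [3.95, -1.52, 0.0], [-0.27, -3.5, 0.0], [0.94, 1.03, 0.0], [-0.41, 0.39, 0.0]]
0.1
```

View pics/top0.png

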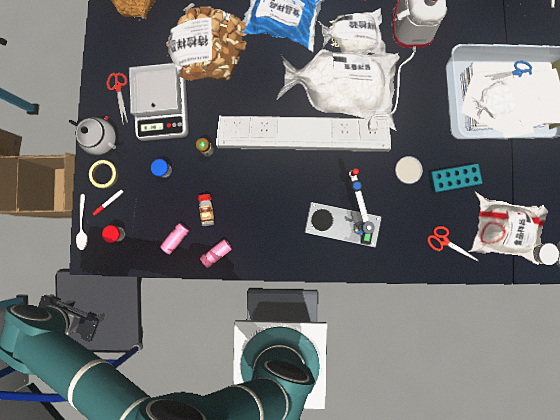

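View pics/scene0.png

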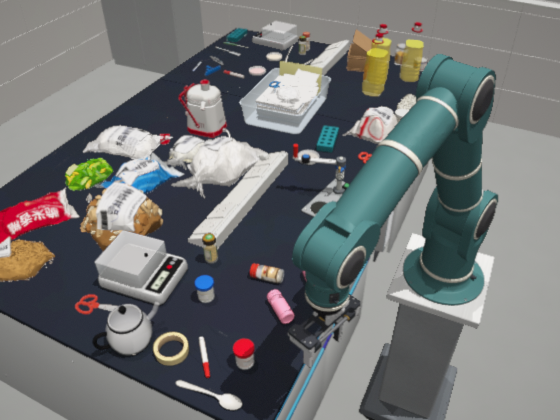

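Candidates for the red-capped jar in the top view are the lying jar with a red cap at (206,209), pink lying look-alikes at (174,238) and (215,252), and a standing red lid at (113,234). The one at (206,209) fits: it is lying down, its red cap points away, and it is about 31 px (106 mm) long. I'll confirm it with a crop.

Run:
```python
from h import *
t=cv2.imread('pics/top0.png');
a=cv2.resize(t[180:270,140:260],None,fx=5,fy=5,interpolation=cv2.INTER_CUBIC)
b=cv2.resize(t[160:255,295:395],(474,450),interpolation=cv2.INTER_CUBIC)
cv2.imwrite('pics/crop1.png',cv2.resize(np.hstack([a,b]),None,fx=.74,fy=.74))
hsv=cv2.cvtColor(t,cv2.COLOR_BGR2HSV)
c=cam('top')
def blobs(m,roi,amin=8):
    x0,y0,x1,y1=roi;mm=np.zeros_like(m);mm[y0:y1,x0:x1]=m[y0:y1,x0:x1]
    for k in cv2.findContours(mm,cv2.RETR_EXTERNAL,cv2.CHAIN_APPROX_NONE)[0]:
        if cv2.contourArea(k)>amin: print(cv2.contourArea(k),np.round(cv2.minAreaRect(k),1) if 0 else cv2.minAreaRect(k))
H,S,V=cv2.split(hsv)
red=(((H<8)|(H>172))&(S>150)&(V>90)).astype(np.uint8)
print('red jar cap');blobs(red,(190,180,225,235));print('knob');blobs(red,(335,155,375,200),3)
print('jar whole');blobs((V>80).astype(np.uint8),(190,182,222,232))
print('plate');blobs((V>90).astype(np.uint8),(295,195,390,255))
print('pad');blobs(((V<70)).astype(np.uint8),(309,203,336,233))
print('blue');blobs(((H>95)&(H<125)&(S>120)&(V>80)).astype(np.uint8),(335,160,390,250),3)
```

```text
red jar cap
62.0 ((204.12399291992188, 196.93199157714844), (6.171548366546631, 13.14808177947998), 79.69515228271484)
knob
23.0 ((355.5, 171.0), (5.0, 6.0), 0.0)
jar whole
363.0 ((205.73170471191406, 209.58535766601562), (31.583419799804688, 13.251784324645996), 83.6598129272461)
plate
2300.5 ((344.4083251953125, 216.11521911621094), (72.94349670410156, 48.1837158203125), 11.944175720214844)
pad
315.5 ((321.60003662109375, 219.30003356933594), (20.124608993530273, 20.57182502746582), 26.56505012512207)
19.5 ((327.0, 204.5), (3.0, 16.0), 90.0)
blue
6.0 ((358.5, 232.0), (2.0, 7.0), 90.0)
44.0 ((356.5, 185.0), (7.0, 8.0), 0.0)
```

View pics/crop1.png

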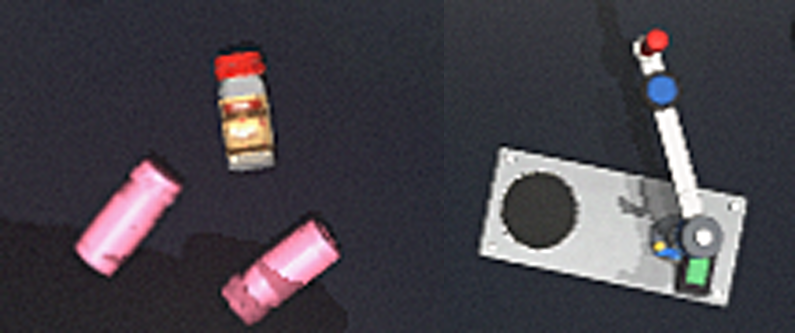

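The crop shows the red-capped jar at left (240,110), lying with its cap away, with both pink look-alikes below it. The reader is at right: pad (540,210), hub (703,237), knob (656,40). Next I'll compute positions and check reachability.

```bash
cat >> h.py <<'E'
def unit(v): v=np.array(v,float);return v/np.linalg.norm(v)
def frame(y,z):  # tool y (jaws), tool z (fingers)
    z=unit(z);y=np.array(y,float);y=unit(y-z*(y@z));return np.c_[np.cross(y,z),y,z]
E
python3 - <<'E'
from h import *
c=cam('top')
pad=onplane(c,[[321.6,219.3]],.014)[0];piv=onplane(c,[[368.8,227.6]],.166)[0];kn=onplane(c,[[355.5,171]],.2)[0]
print('pad',pad,'piv',piv,'d',np.linalg.norm((pad-piv)[:2]),'yaw',np.arctan2(*(pad-piv)[1::-1])-np.pi/2)
print('knob',kn,np.linalg.norm((kn-piv)[:2]),'ang',np.arctan2(*(kn-piv)[1::-1]))
th=np.radians(83.66);dv=15.8*np.array([np.cos(th),np.sin(th)]);C=np.array([205.73,209.59])
e=onplane(c,[C-dv,C+dv,C,[204.12,196.93]],.022);print('jar ends',e.round(4).tolist(),np.linalg.norm(e[0]-e[1]))
ax=unit(e[0]-e[1]);print('axis ang',np.arctan2(ax[1],ax[0]))
q0=robot.get_state()['qpos']
for a in (0,15,25,35,45):
    a=np.radians(a);d=-ax*np.sin(a)-np.array([0,0,np.cos(a)])
    jy=np.cross([0,0,1],ax);P=e[2]+.01*ax
    r=[]
    for s in(1,-1):
        r.append([robot.ik(P*[1,1,0]+[0,0,h],frame(s*jy,d)) is not None for h in(.024,.1,.2)])
    print('pick',np.degrees(a),r)
    for az in (-60,-40,-20,0,20,40,60):
        hd=np.array([np.cos(np.radians(az)),np.sin(np.radians(az)),0]);d=hd*np.cos(a)-np.array([0,0,np.sin(a)])
        j2=np.cross([0,0,1],hd);rr=[]
        for s in(1,-1):
            q=robot.ik(pad*[1,1,0]+[0,0,.014+.065],frame(s*j2,d)); rr.append(None if q is None else np.round(q,2).tolist())
        if any(x is not None for x in rr): print('  place az',az,rr)
E
```

```text
pad [ 0.50592071 -0.13660861  0.014     ] piv [ 0.47861139 -0.27014388  0.166     ] d 0.13629918299249943 yaw -0.20172845862866873
knob [ 0.64845161 -0.22180937  0.2       ] 0.17658404564792765 ang 0.27725817981163553
jar ends [[0.5844, 0.2697, 0.022], [0.4766, 0.254, 0.022], [0.5303, 0.2618, 0.022], [0.5739, 0.2688, 0.022]] 0.1089005526254425
axis ang 0.14417517159640034
pick 0.0 [[True, True, True], [True, True, True]]
  place az -60 [[-1.15, 1.32, 0.7, 2.25, 1.32, 0.83, -1.68], [-0.52, 1.04, 0.07, 2.23, 1.62, 1.52, 1.44]]
  place az -40 [[-0.57, 1.14, 0.19, 2.43, 1.99, 1.58, -2.02], [-0.57, 1.14, 0.19, 2.43, 1.99, 1.58, 1.12]]
  place az -20 [[0.97, 1.49, -0.72, 2.5, 3.59, 1.97, -0.59], [-0.51, 1.34, 0.38, 2.53, 2.4, 1.86, 0.83]]
  place az 0 [[0.74, 1.16, -0.2, 2.48, 3.82, 1.85, -1.12], [0.5, 1.16, -0.01, 2.49, 3.7, 2.0, 1.83]]
  place az 20 [[0.89, 1.06, -0.12, 2.33, 4.31, 1.57, -1.31], [0.59, 1.08, 0.17, 2.34, 4.2, 1.84, 1.73]]
  place az 40 [[1.51, 1.24, -0.73, 2.1, -1.19, 0.9, -1.74], [1.51, 1.24, -0.73, 2.1, -1.19, 0.9, 1.4]]
  place az 60 [[0.97, 1.06, -0.19, 1.87, -1.19, 1
[... 2056 characters left out ...]
7, 2.32, 1.31, 0.4, -0.96], [-0.36, 0.47, 0.16, 2.31, 1.45, 0.68, 2.12]]
  place az -40 [[-0.37, 0.42, 0.28, 2.45, 2.12, 0.52, -1.31], [-0.28, 0.41, 0.19, 2.45, 2.09, 0.55, 1.87]]
  place az -20 [[-0.01, 0.38, 0.13, 2.52, 2.86, 0.53, -1.54], [0.03, 0.38, 0.08, 2.52, 2.84, 0.54, 1.64]]
  place az 0 [[1.31, 0.67, -1.08, 2.46, 2.7, 0.46, -0.54], [1.31, 0.67, -1.08, 2.46, 2.7, 0.46, 2.6]]
  place az 20 [[1.2, 0.55, -0.74, 2.36, 4.3, 0.29, -1.81], [1.2, 0.55, -0.74, 2.36, 4.3, 0.29, 1.33]]
  place az 40 [[1.09, 0.56, -0.54, 2.2, -1.13, 0.53, -2.34], [1.09, 0.56, -0.54, 2.2, -1.13, 0.53, 0.8]]
  place az 60 [[0.35, 0.62, 0.35, 2.04, -1.18, 1.11, -2.12], [0.35, 0.62, 0.35, 2.04, -1.18, 1.11, 1.02]]
```

Measurements agree with the sizes given: pad to pivot 136 mm (135), knob radius 177 mm (175), yaw −0.20, jar length 109 mm (106). I'll move above the jar and look with the wrist camera.

Run:
```python
from h import *
ax=np.array([np.cos(.14),np.sin(.14),0]);jy=np.cross([0,0,1],ax)
P=np.array([.525,.262,.27]);d=np.array([0,0,-1.])
best=min((robot.ik(P,frame(s*jy,d)) for s in(1,-1)),key=lambda q:abs(q[6]) if q is not None else 9)
for s in (1,-1):
    print(s,np.round(robot.ik(P,frame(s*jy,d)),2),np.round(robot.ik(P*[1,1,0]+[0.005,0,.1],frame(s*jy,-ax*.5-[0,0,.866])),2))
robot.goto_joints(best)
c,im=snap('wrist','w1.png');s=robot.get_state();print(s['time'],s['ee_pos'],np.round(s['tool_rot'],2).tolist(),s['opening'])
print(onplane(c,[[280,210],[0,210],[559,210]],.02).round(3).tolist())
```

```text
1 [-0.63  0.31  0.14  1.66 -0.05  1.17  1.24] [-0.47  0.79  0.06  1.39 -0.18  1.47  1.36]
-1 [-1.    0.36  0.63  1.68 -0.22  1.18 -1.75] [-0.8   0.88  0.61  1.41 -0.51  1.55 -1.52]
1.8333 [0.52449009 0.26305363 0.26984722] [[-0.99, -0.14, -0.0], [-0.14, 0.99, 0.0], [0.0, 0.0, -1.0]] 0.09431637566252914
[[0.552, 0.271, 0.02], [0.599, -0.06, 0.02], [0.505, 0.603, 0.02]]
```

View pics/w1.png

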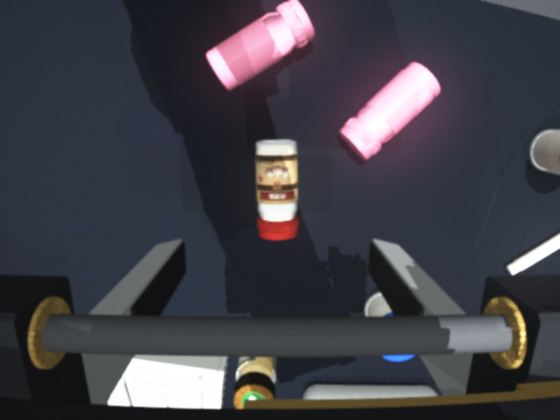

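The wrist view shows the red-capped jar almost aligned with the tool: underside at (276,141), red cap end at (278,240), fingers clear on both sides and pink jars well off at (262,45) and (390,110). Next I'll measure its axis and grasp it with a 32° lean.

Run:
```python
from h import *
c=cam('wrist');im=cv2.imread('pics/w1.png');hsv=cv2.cvtColor(im,cv2.COLOR_BGR2HSV)
roi=np.zeros(im.shape[:2],np.uint8);roi[125:250,235:322]=1
m=((hsv[:,:,2]>95).astype(np.uint8))*roi
m=cv2.morphologyEx(m,cv2.MORPH_CLOSE,np.ones((9,9),np.uint8))
k=max(cv2.findContours(m,cv2.RETR_EXTERNAL,cv2.CHAIN_APPROX_NONE)[0],key=cv2.contourArea)
print(cv2.boundingRect(k),cv2.minAreaRect(k))
rows=np.array([150,165,180,195,210]);mid=[];
for r in list(rows)+[232]:
    x=np.where(m[r])[0];mid.append([(x[0]+x[-1])/2,r]);print(r,x[0],x[-1])
g=onplane(c,mid,.021);f=np.polyfit(g[:5,0],g[:5,1],1);print('slope ang',np.arctan(f[0]),g.round(4).tolist())
x,y,w,h=cv2.boundingRect(k);e=onplane(c,[[x+w/2,y],[x+w/2,y+h]],.021);print('ends',e.round(4).tolist(),np.linalg.norm(e[0]-e[1]),'cam',ray(c,[[0,0]])[0])
```

```text
(256, 139, 42, 102) ((276.5, 189.5), (101.0, 41.0), 90.0)
150 256 297
165 256 297
180 256 297
195 257 297
210 258 296
232 259 296
slope ang 0.15092312188054344 [[0.4862, 0.258, 0.021], [0.5024, 0.2603, 0.021], [0.5189, 0.2626, 0.021], [0.5355, 0.2655, 0.021], [0.5526, 0.268, 0.021], [0.5781, 0.2722, 0.021]]
ends [[0.4745, 0.2569, 0.021], [0.5889, 0.2731, 0.021]] 0.11557640961988361 cam [0.4563223  0.25406797 0.42984413]
```

Ends are consistent: the far edge is seen at cap height, which corrects to a length of 107 mm. I'll grasp 60 mm from the underside, lift, and check the placing chain.

```bash
cat >> h.py <<'E'
from scipy.spatial.transform import Rotation as Rn, Slerp
UP=np.array([0,0,1.])
AX=np.array([np.cos(.15),np.sin(.15),0]);UND=np.array([.4755,.2568,.0215])
PAD=np.array([.506,-.1366,.014]);PIV=np.array([.4786,-.2701,0]);YAW=-.202
TILT=np.radians(32)
RP=frame(np.cross(UP,AX),-AX*np.sin(TILT)-UP*np.cos(TILT))
PP=np.array([*(UND+.06*AX)[:2],.0235])
def place(az,foot,R=RP,P=PP):  # tool pose that stands the held jar with foot at given point
    hd=np.array([np.cos(az),np.sin(az),0])
    Rl=frame(np.cross(UP,hd),hd*np.cos(TILT)-UP*np.sin(TILT))
    return foot-Rl@(R.T@(UND-P)),Rl
E
python3 - <<'E'
from h import *
d=RP[:,2]
robot.gripper_to(.08)
robot.move_ptp(PP-.1*d,RP); robot.move_linear(PP,.12)
print(np.round(robot.get_state()['force'],1))
robot.gripper_to(.03);s=robot.get_state();print('open',s['opening'],s['ee_pos']-PP)
robot.move_linear(PP+[0,0,.2],.2)
s=robot.get_state();print('open',s['opening'],s['time'],np.round(s['force'],1),np.round(s['qpos'],2))
for az in(-75,-60,-50,-40):
    for h in (.1,.002):
        p,R=place(np.radians(az),PAD+[0,0,h]);q=robot.ik(p,R);print(az,h,p.round(3),None if q is None else np.round(q,2))
E
```

```text
[-0.7 -0.3  0. ]
open 0.04274285483975349 [ 4.30633737e-05 -6.38980459e-05  2.59988757e-05]
open 0.042789669120162445 6.0333 [-0.2 -0.1 -2. ] [-0.54  0.71  0.17  1.27 -0.23  1.72  1.38]
-75 0.1 [ 0.505 -0.135  0.174] [-0.93  0.55  0.71  2.19  0.97  0.84 -0.82]
-75 0.002 [ 0.505 -0.135  0.076] [-1.03  0.9   0.85  2.19  0.79  0.54 -0.85]
-60 0.1 [ 0.505 -0.135  0.174] [-0.85  0.41  0.59  2.34  1.38  0.78 -1.  ]
-60 0.002 [ 0.505 -0.135  0.076] [-1.14  0.96  0.96  2.35  1.42  0.28 -1.36]
-50 0.1 [ 0.505 -0.135  0.174] [-0.68  0.32  0.43  2.44  1.67  0.77 -1.1 ]
-50 0.002 [ 0.505 -0.135  0.076] [-0.9   0.74  0.68  2.44  1.98  0.57 -1.69]
-40 0.1 [ 0.504 -0.135  0.174] [-0.37  0.25  0.16  2.51  1.97  0.78 -1.17]
-40 0.002 [ 0.504 -0.135  0.076] [-0.27  0.57  0.05  2.51  2.2   0.95 -1.53]
```

Run:
```python
from h import *
s=robot.get_state();az=np.radians(-75)
p,R=place(az,PAD+[0,0,.1]);p0=np.array(s['ee_pos'])
sl=Slerp([0,1],Rn.from_matrix([s['tool_rot'],R]))
try: robot.move_ptp((p0+p)/2+[0,0,.06],sl(.5).as_matrix())
except robot.PlanningError as e: print('mid skipped',e)
robot.move_ptp(p,R)
robot.move_linear(place(az,PAD+[0,0,.012])[0],.15)
s=robot.get_state();print(s['time'],s['opening'],np.round(s['qpos'],2),s['ee_pos']-place(az,PAD+[0,0,.012])[0])
_,w=snap('wrist','w2.png');c,t=snap('top','t2.png');_,sc=snap('scene','s2.png')
tt=cv2.resize(t[150:260,280:400],(400,366),interpolation=cv2.INTER_CUBIC);ww=cv2.resize(w,(400,300))
ss=cv2.resize(sc[130:230,280:380],(366,366),interpolation=cv2.INTER_CUBIC)
cv2.imwrite('pics/c2.png',np.hstack([tt,ss])[:,:,::-1])
```

```text
8.9 0.042721656694320265 [-0.92  0.78  0.69  2.19  0.97  0.67 -0.98] [ 2.69920270e-04 -8.00436388e-05  5.68233340e-04]
```

View pics/c2.png

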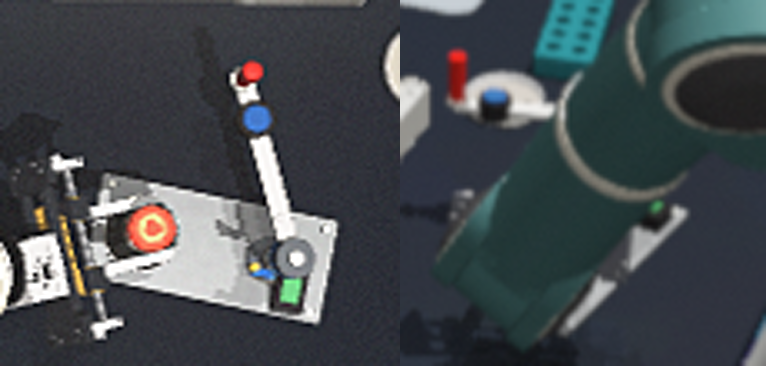

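View pics/w2.png

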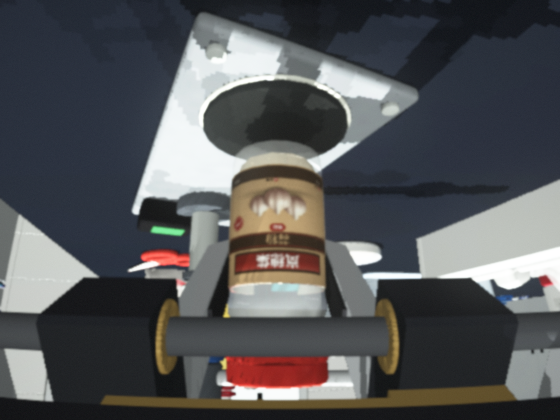

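The top view shows the red cap upright over the pad, and in the wrist view the jar foot is at (275,150) with the pad rim spanning (203–350, 77–). I'll check the centring numerically.

Run:
```python
from h import *
t=cv2.imread('pics/t2.png');H,S,V=cv2.split(cv2.cvtColor(t,cv2.COLOR_BGR2HSV))
m=(((H<12)|(H>172))&(S>110)&(V>90)).astype(np.uint8);z=np.zeros_like(m);z[205:235,308:340]=m[205:235,308:340]
k=max(cv2.findContours(z,0,2)[0],key=cv2.contourArea);cc,r=cv2.minEnclosingCircle(k);print('cap px',cc,r)
print('cap centre world',onplane(cam('top'),[cc],.132)[0])
c=cam('wrist');w=cv2.imread('pics/w2.png')
g=cv2.cvtColor(w,cv2.COLOR_BGR2GRAY)
# pad's white rim edge -> points on dark side; columns/rows scanned from the pad's inside outwards
pts=[];o=np.array([276,120.])
for a in np.radians(np.arange(-200,21,5)):
    d=np.array([np.cos(a),np.sin(a)])
    v=[g[int(round(y)),int(round(x))] for x,y in (o+d*s for s in np.arange(20,95))]
    j=np.where(np.array(v)>150)[0]
    if len(j): pts.append(o+d*(20+j[0]))
X=onplane(c,pts,.014)[:,:2];A=np.c_[2*X,np.ones(len(X))]
s=np.linalg.lstsq(A,(X**2).sum(1),rcond=None)[0];R=np.sqrt(s[2]+s[0]**2+s[1]**2)
print('pad',s[:2],'R',R,'resid',np.abs(np.hypot(*(X-s[:2]).T)-R).round(4).tolist())
```

```text
cap px (325.02099609375, 218.03781127929688) 7.249699115753174
cap centre world [ 0.50649681 -0.13757284  0.132     ]
pad [ 0.50266916 -0.12898414] R 0.03819967948440991 resid [0.0008, 0.0005, 0.0, 0.001, 0.0012, 0.0008, 0.0007, 0.0003, 0.0001, 0.0002, 0.0, 0.0004, 0.0001, 0.0004, 0.0, 0.0001, 0.0003, 0.0004, 0.0005, 0.0003, 0.0001, 0.0003, 0.001, 0.0009, 0.0013, 0.0003, 0.001, 0.0004, 0.0008, 0.0004, 0.0004, 0.0002, 0.0001, 0.0006, 0.0003, 0.001, 0.0008, 0.0015, 0.0015, 0.0021, 0.0025, 0.0019, 0.0059, 0.0002]
```

Run:
```python
from h import *
c=cam('wrist');w=cv2.imread('pics/w2.png');a=np.linspace(0,2*np.pi,60)
f=PAD+[0,0,.012]
def circ(p,r): return proj(c,np.c_[p[0]+r*np.cos(a),p[1]+r*np.sin(a),0*a+p[2]])
for p,r,col in ((f,.021,(0,255,0)),(f+[0,0,.085],.021,(0,255,0)),(f+[0,0,.106],.0225,(0,255,0)),(PAD,.038,(0,0,255)),(np.array([.5027,-.129,.014]),.038,(255,0,255))):
    cv2.polylines(w,[circ(p,r).round().astype(int)],True,col,1)
w=np.hstack([cv2.resize(w[50:400,170:380],(480,800))]);w=cv2.resize(w,(360,600))
t=cv2.imread('pics/t2.png');c=cam('top')
for p,r,col in ((PAD,.038,(0,0,255)),(f+[0,0,.106],.0225,(0,255,0)),(np.array([.5027,-.129,.014]),.038,(255,0,255))):
    cv2.polylines(t,[(circ(p,r)*16).round().astype(int)],True,col,1,shift=4)
t=cv2.resize(t[190:240,295:335],(440,550),interpolation=cv2.INTER_CUBIC);t=cv2.copyMakeBorder(t,0,50,0,0,0)
cv2.imwrite('pics/c3.png',np.hstack([w,t]));print(ray(cam('wrist'),[[0,0]])[0])
```

```text
[0.45977349 0.03166986 0.11441171]
```

View pics/c3.png

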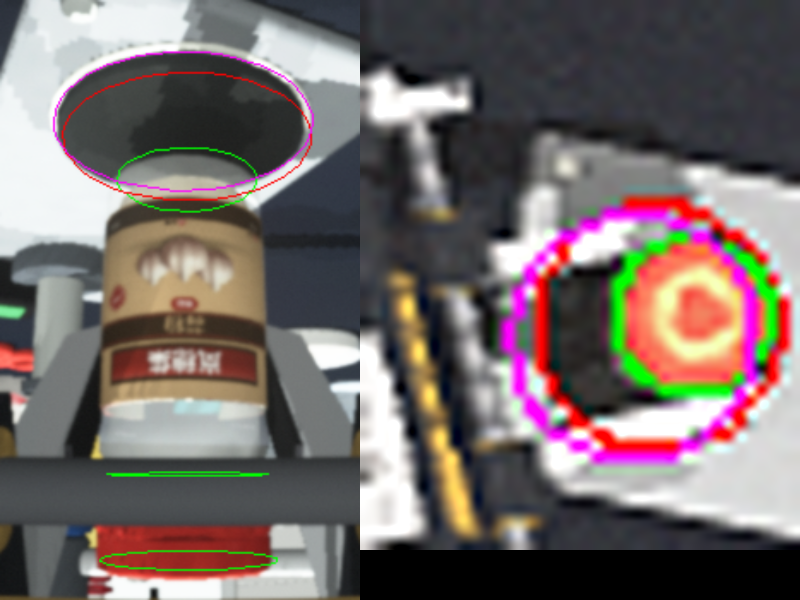

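The overlay shows the jar foot and cap where predicted (green), so the jar is upright. The pad centre from top (red) and wrist (magenta) differs by 8 mm along the grazing wrist view, so I'll place at a weighted point that stays well inside the 16 mm tolerance either way.

Run:
```python
from h import *
az=np.radians(-75);F=np.array([.5048,-.134,.014])
robot.move_linear(place(az,F+[0,0,.008])[0],.05)
hit=robot.move_linear(place(az,F-[0,0,.003])[0],.02,threshold=4)
s=robot.get_state();print(hit,'foot z err',s['ee_pos'][2]-place(az,F)[0][2],np.round(s['force'],1))
robot.gripper_to(.075);R=np.array(s['tool_rot'])
robot.move_linear(np.array(s['ee_pos'])-R[:,2]*.13,.15)
s=robot.get_state();print(s['time'],np.round(s['qpos'],2),np.array(s['ee_pos']).round(3))
c,w=snap('wrist','w4.png');_,t=snap('top','t4.png')
tt=cv2.resize(t[150:260,290:400],(360,360),interpolation=cv2.INTER_CUBIC);ww=cv2.resize(w,(430,322))
cv2.imwrite('pics/c4.png',np.hstack([cv2.copyMakeBorder(ww,0,38,0,0,0),tt])[:,:,::-1])
m=cv2.cvtColor(t,cv2.COLOR_RGB2HSV);H,S,V=cv2.split(m)
m=(((H<12)|(H>172))&(S>110)&(V>90)).astype(np.uint8);z=np.zeros_like(m);z[205:235,308:340]=m[205:235,308:340]
cc,r=cv2.minEnclosingCircle(max(cv2.findContours(z,0,2)[0],key=cv2.contourArea));print(cc,r,onplane(cam('top'),[cc],.12)[0])
# knob chain reachability
th0=YAW+np.pi/2-1.1
for sg in(1,-1):
  for th in np.linspace(0,1.1,4):
    u=np.array([np.cos(th0+th),np.sin(th0+th),0]);q=robot.ik(PIV+.175*u+[0,0,.185],frame(sg*np.cross(UP,u),-UP));print(sg,round(th,2),None if q is None else np.round(q,2))
```

```text
True foot z err -0.0016671116799635288 [0.6 2.4 6.9]
11.4917 [-1.09  0.62  0.62  2.16  0.8   0.96 -0.89] [ 0.476 -0.026  0.141]
(324.0, 219.0) 7.280210018157959 [ 0.50377137 -0.13545549  0.12      ]
1 0.0 [ 0.32  0.56 -0.04  1.48  0.03  1.1   2.11]
1 0.37 [ 0.2   0.48  0.02  1.61 -0.01  1.05  2.43]
1 0.73 [ 0.94  0.63 -1.08  1.73  0.6   1.16  2.25]
1 1.1 [-0.72  0.48  1.09  1.93 -0.5   1.03 -2.75]
-1 0.0 [-0.11  0.63  0.61  1.5  -0.38  1.13 -0.73]
-1 0.37 [-0.2   0.54  0.58  1.62 -0.33  1.07 -0.46]
-1 0.73 [-0.35  0.46  0.66  1.77 -0.32  1.02 -0.13]
-1 1.1 [-0.59  0.39  0.89  1.93 -0.36  0.99  0.27]
```

View pics/c4.png

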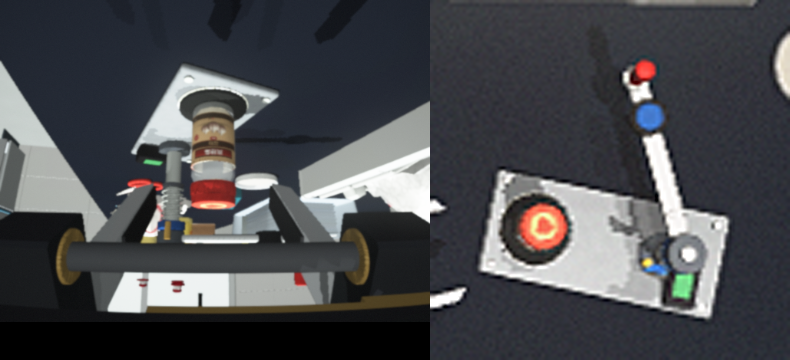

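The jar stands free on the pad and the cap centre reads (0.504,−0.135). Now for the knob, using the sg=-1 joint chain, which stays in range.

```bash
cat >> h.py <<'E'
TH0=YAW+np.pi/2-1.1
def knob(th,z=.185,r=.175):
    u=np.array([np.cos(TH0+th),np.sin(TH0+th),0]);return PIV+r*u+[0,0,z],frame(-np.cross(UP,u),-UP)
E
python3 - <<'E'
from h import *
p=np.array(robot.get_state()['ee_pos']);robot.move_linear(p+[-.02,.03,.17],.2)
robot.gripper_to(.06)
P,R=knob(0,.3);robot.move_ptp(P,R)
h=robot.move_linear(knob(0)[0],.12,threshold=8)
s=robot.get_state();print('hit',h,np.array(s['ee_pos'])-knob(0)[0])
robot.gripper_to(.01);s=robot.get_state();print('open',s['opening'],s['time'],np.round(s['force'],1),np.round(s['qpos'],2))
c,w=snap('wrist','w5.png')
E
```

```text
hit False [ 0.00036285 -0.00019295  0.00083368]
open 0.017891575560415356 16.45 [-10.5  15.7   9.3] [-0.18  0.66  0.72  1.51 -0.46  1.15 -0.68]
```

View pics/w5.png

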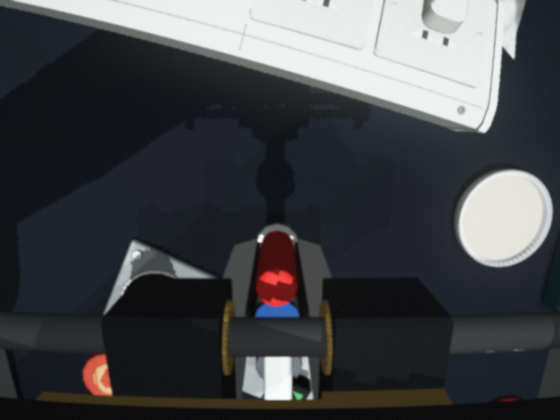

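The knob is held between the fingers at (277,270), with a grip opening of 17.9 mm against the 18 mm peg. Now I'll swing the arm.

Run:
```python
from h import *
for th in list(np.arange(.13,1.05,.13)):
    P,R=knob(th);robot.move_linear(P,.12,frame=R)
    s=robot.get_state();u=R[:,1];print(round(th,2),'ftan %.1f'%(np.array(s['force'])@u),np.round(s['force'],1))
for th in (1.07,1.09,1.11,1.13,1.15):
    P,R=knob(th);h=robot.move_linear(P,.03,frame=R,threshold=12)
    s=robot.get_state();f=np.array(s['force']);e=np.array(s['ee_pos'])-PIV
    print(round(th,2),h,'ftan %.1f'%(f@R[:,1]),f.round(1),'ang',round(np.arctan2(e[1],e[0])-TH0,3),round(np.hypot(e[0],e[1]),4))
    if h or abs(f@R[:,1])>20: break
s=robot.get_state();print(s['time'],s['opening'],np.round(s['qpos'],2))
c,t=snap('top','t6.png');_,w=snap('wrist','w6.png')
tt=cv2.resize(t[150:260,290:400],(360,360),interpolation=cv2.INTER_CUBIC);ww=cv2.resize(w,(430,322))
cv2.imwrite('pics/c6.png',np.hstack([cv2.copyMakeBorder(ww,0,38,0,0,0),tt])[:,:,::-1])
```

```text
0.13 ftan 2.5 [ 4.6 -0.8 -3.8]
0.26 ftan 2.8 [ 8.8  1.9 -4.5]
0.39 ftan 4.4 [ 9.1  1.5 -5.7]
0.52 ftan 4.5 [10.8  4.6 -5.5]
0.65 ftan 4.9 [10.7  6.  -5.5]
0.78 ftan 5.8 [10.6  6.8 -7.7]
0.91 ftan 6.7 [10.6  8.3 -6.9]
1.04 ftan 7.0 [ 9.7  9.  -7.8]
1.07 False ftan 7.4 [ 9.8  9.3 -5.8] ang 1.064 0.1756
1.09 False ftan 7.4 [ 9.8 10.1 -7.1] ang 1.083 0.1756
1.11 False ftan 6.2 [ 8.5 11.4 -6.8] ang 1.104 0.1756
1.13 False ftan 15.9 [ 17.5   7.5 -14.5] ang 1.118 0.1755
1.15 True ftan 22.7 [ 22.3  -4.6 -19.6] ang 1.122 0.1756
20.5667 0.017336148005642312 [-0.31  0.29  0.52  1.94 -0.18  0.94  0.14]
```

View pics/c6.png

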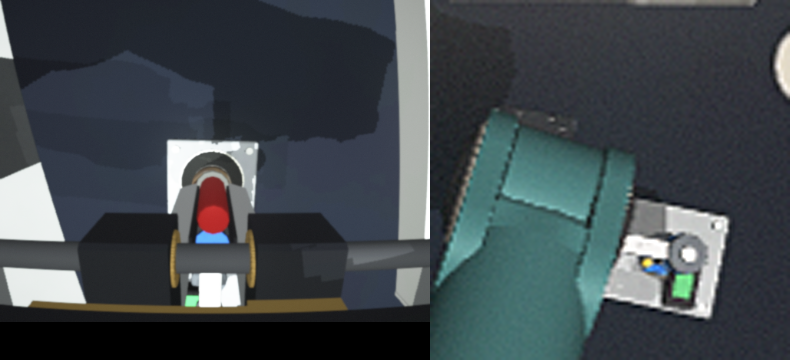

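The tangential force follows the spring, rising from 2.5 to 7 N, then jumps to 16–23 N at a measured 1.12 rad, so the arm is on its stop. One last check of the jar and of steadiness.

Run:
```python
from h import *
robot.pause(.6);s=robot.get_state();e=np.array(s['ee_pos'])-PIV;print(s['time'],np.round(s['force'],1),np.round(s['moment'],1),round(np.arctan2(e[1],e[0])-TH0,3),s['opening'],np.abs(s['joint_vel']).max())
_,sc=snap('scene','s7.png');w=cv2.imread('pics/w6.png')
a=cv2.resize(sc[110:290,180:380][:,:,::-1],(400,360),interpolation=cv2.INTER_CUBIC)
b=cv2.resize(w[170:350,200:360],(320,360),interpolation=cv2.INTER_CUBIC)
cv2.imwrite('pics/c7.png',np.hstack([a,b]))
```

```text
21.2667 [ 21.2  -3.6 -18.1] [-0.8 -4.  -0.1] 1.121 0.018030965762743833 0.001619089493138613
```

View pics/c7.png

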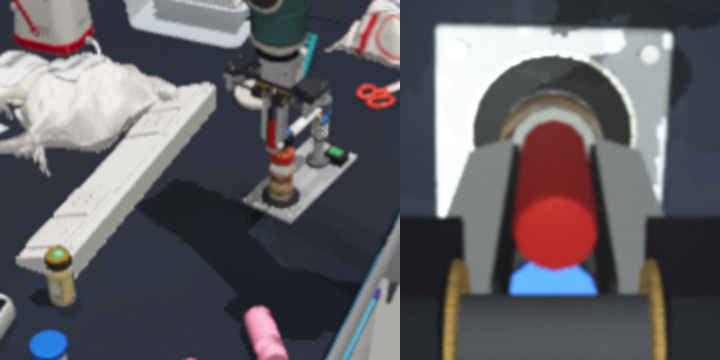

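The scene view shows the jar upright on the pad at (282,175), with the arm and head over it and the gripper on the knob. Force and pose are steady.

```bash
python3 -c "
from rig import robot
robot.sign_off()"
```

```text
the job is handed in; nothing more can be done
```

The red-capped jar is standing upright on the pad, let go. The gripper is holding the reader's arm against its stop. I handed the job in at about 21 s of the 51 s; `sign_off` gives no verdict.

- **Jar:** I gripped it lying down with the tool leaning 32°, turned it upright and lowered it until it touched the pad. I released it and backed straight off. The last scene picture shows it upright on the pad under the head. I could not read contact forces on the jar directly.
- **Arm:** I gripped the knob from above, with the fingers stopping at 17.9 mm on the 18 mm peg, and swung it round. The push on the knob rose with the spring from 2.5 to 7 N, then jumped to about 16–23 N at a measured 1.12 rad, which is the stop. It stayed steady over a 0.6 s wait.
- **Other objects:** I planned the moves clear of the other jar, the cup and the dish and saw no sign of touching them. I did not measure their positions again at the end.
- **Disagreement:** the top and wrist cameras put the pad centre 8 mm apart, the wrist one from a grazing angle. I placed the jar at a point between them. After release the top camera put the cap about 2 mm from its own pad centre and about 7 mm from the wrist's, both within the 16 mm allowed.
- **Hold force:** the tool also read about 18 N in the vertical direction and 21 N sideways while holding, both steady and below the limits.

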